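# Solvent bottle into the fume hood on its rail carriage

### The arm

A 6-joint arm with a two-finger parallel gripper is mounted at the origin on a cart in front of the work surface, level with it; the furniture and walls round the work are solid. World frame = base frame: x ahead of the robot, y to its left, z up, the work surface at z = 0. Lengths are in m, angles in rad, forces in N, time in s.
With the tool pointing down it reaches from about 0.375 to 0.975 m from the base axis. Payload 3.8 kg.
Tool frame: the origin (TCP) lies at the very end of the fingers, on their centre line; the grasp point (between the pads) lies 19 mm behind it (bot.tcp_to_grasp is the z of the grasp point in the tool frame, in m); z points along the fingers, y is the direction in which the jaws open and shut (so a half turn about z gives the same grasp; the last joint's range is limited). The gripper opens to 85 mm and grips with 20 to 120 N. Pads are 22 mm wide; open, the fingers measure 114 mm over their backs; the gripper's body (76 mm by 85 mm) begins 54 mm behind the grasp point. The pads swing forward as they close: fully open they stand 13 mm farther back than shut.
Start: joints at [1.244, 0.264, 1.604, -0, 1.274, -0.037], TCP at [0.193, 0.647, 0.231] pointing down, gripper open.
Joint ranges: [-2.63, 2.63], [-0.94, 2.18], [0.31, 2.57], [-1.31, 4.45], [0, 2.66], [-2.55, 2.55]. Speed limits (rad/s): [2.57, 2.57, 3.14, 3.14, 3.14, 3.14].

### API

Orientations are given as a rotation vector (axis times angle).
In Python, from workcell import status, vision, job, bot gives the robot as it stands.
- The arm moves only by the tool apply_moves, never from a script. Its argument "deltas" is a list of rows, each a list of 7 numbers: the shift along the tool's x, y, z in m, then the turn, a rotation vector about the tool's x, y, z in rad, then the closure, from 0 (fully open) to 1 (shut). In form: [[x, y, z, rx, ry, rz, jaw], ...]. A call has 1 to 8 rows; each row is the pose to reach, as a shift and turn from the pose commanded when the call began, along the tool's axes at that moment; what a row does not reach only later rows make up. A row lasts 1/12 s, in which the tool goes at most 41.7 mm and 7.16 degrees, less where a joint would pass 70% of its speed; a pose out of reach is approached as far as the arm can. A call with a gripper value outside its range is refused whole. The fingers move at their own pace and stop on an object; "squeeze" is the grip in N (left out, the last holds). Time passes only in rows, so rows that repeat a pose let the fingers close. It gives the time, the measured TCP pose, the force and the opening at its end, in the units of the state.
- status.read_state(): the state, without advancing time (a new reading comes with each control period).
- vision.read_camera(name): name is "scene" or "top" or "wrist"; returns the picture (400x640x3 uint8, red, green, blue); there is no depth.
- vision.get_calibration(name): a dict with "fov_y" (degrees; the focal length in pixels is half the picture's height over the tangent of half this angle, whatever the lens; pixels are square), "cx", "cy" (the principal point, pixels), "k1" (the pictures are not rectified: a ray, as slopes to the right and down, at radius r is drawn at 1 + k1 r^2 times it, then the intrinsics apply), "R" (3x3) and "t" (3): a world point X has camera coordinates R X + t; the wrist camera has in their place "tool_from_camera" (4x4, takes a point from camera to tool coordinates, whose origin is the TCP and whose axes are the flange's). Camera axes: x right, y down, z forward; pixel columns grow to the right and rows downward; lengths in m; the calibration is good to about 2 mm. A picture is of the moment at which its call begins: read the wrist's pose just before it. get_calibration takes no time and is no camera call.
- job.finish_job(): hands the job in, once; it reports no verdict.
The state is a dict: "time": time; "q": joint angles; "joint_vel": joint speeds; "joint_torque": joint torques, N m; "tool_pos": TCP position; "tcp_rot": TCP orientation; "wrist_force": force on the tool from outside, world axes, zero at the start; "torque": the same for the moment, N m; "width": opening from 0.0 (shut) to 1.0 (fully open).
Only numpy, scipy, OpenCV 4.12 (cv2) and the standard library are available. Lean on these libraries where they do the work, as an engineer would, in place of code of your own. Each camera call takes 0.05 s, during which the arm holds its last target. There are 200 camera calls.

### The job

First raise the fume hood's sash until its bottom edge is level with the red height marks on the frame. Then gently slide the green carriage, with the bottle standing on it, along its rail under the sash until it is fully home against the end stop with the brass pin pressed in, and let go; it jams if pushed off its centre line. Leave the sash at the marks, the bottle upright on the carriage, and the tape roll, jar and bur stand where they are.

Things in the scene. Friction and masses are not known exactly. Their poses are not given: they have to be found in the camera images.
- hood: Fixed bench fume hood, grey frame, clear walls, 280 wide, 200 deep, 390 high. Origin on the bench top in the middle of the sash plane; x points into the hood (away from the robot), y left, z up. Opening 244 wide between the jambs, whose front faces lie at x = -9. Above z = 235 the front is closed by a fixed pane just behind the sash. The back wall is at x = +190.
- sash (a joint): Height of the vertically sliding clear sash above its lowest position, m, 0 to 0.190. At 0 its lower edge is 75 mm above the bench; at 0.135 it is level with the red marks. Nearly counterbalanced: it rises with about 6 N, stays where it is left, and can be pushed down again with about 2 N.
- sash_edge (a point): Lowest point, at mid-width, of the sash's black lower bar: a round bar 14 mm thick and 236 wide along the hood's y, its axis 14 mm in front of the sash plane (hood x = -14 mm). Push up under this bar anywhere along its width; beside the bottle there is most room.
- height_mark (a point): Point at mid-width at the height of the red marks on the two jambs (210 mm above the bench). The sash's lower edge belongs at this height.
- carriage: Loose green carriage, 110 long (x), 120 wide (y), 0.45 kg. Origin: middle of the platform's underside, 25 mm above the bench on the rail; axes as the hood's. Platform 8 thick, low rims up to 23 above the origin. A keel only 50 long is captive in the rail's slot, 1.5 play a side. It slides with 2 to 8 N if pushed on the centre line; pushed 30 mm or more off it jams.
- home_pin (a joint): How far the end stop's brass spring pin is pressed in, m: 0 free, 0.012 flush. The stop is a dark block across the rail inside the hood, differently placed each time and not reported. When the carriage's front rim reaches the block the pin is fully in and the carriage stops firm, at hood x = +70 to +90 mm. The pin's spring is weak (under 1 N) and does not push the carriage back.
- bottle: White bottle with a ribbed cap, 42 diameter, 85 tall, standing loose on the carriage (platform top 8 mm above the carriage's origin). Origin at the middle of its base, z up.
- tape_roll: Bystander: cream tape roll lying flat, 66 diameter, 19 high, on the bench to the left of the rail's front end. Origin under its centre.
- jar_small: Bystander: clear jar with a red lid, 90 diameter, 101 high, on the bench to the left of the rail. Origin under its centre.
- bur_stand: Bystander: green block with many small rotary burs standing in it, 46 x 76, 70 high, on the bench to the right of the hood's front. Origin under its centre.
- rail_front (a point): Middle of the top of the front end of the hood's aluminium T-slot rail: 80 wide, its top 25 above the bench. It runs straight from here along the hood's x axis (y = 0) for 355 mm, under the sash and into the hood.
- push_face (a point): Middle of the flat rear face, towards the robot, of the carriage's upright push wall: 120 wide, from 32 to 77 mm above the bench. This face is 55 mm behind the carriage's origin. When home it lies 15 to 35 mm inside the sash plane with the sash and hood front above, so only a tool leaning back towards the robot (30 to 45 degrees from vertical) can push it there.
Not all that is in view belongs to the job. Leave any purple look-alike of the bottle alone.

How it is judged:
On the way, in this order (a step that is already met when the one before it is completed fails the run):
1. the sash's lower edge is within 10 mm of the red marks, with the carriage still in front of the hood (z of sash_edge in the frame of height_mark between -0.01 and 0.01 m and x of carriage in the frame of hood below -0.03 m), for 0.2 s.
2. the carriage is home: the brass pin is pressed in by at least 8 of its 12 mm (value of joint home_pin above 0.008 m and x of carriage in the frame of hood above 0.06 m), for 0.2 s.
At the end, for the whole second after the job is handed in: The carriage stands home with the brass pin pressed in by at least 8 mm, the sash's lower edge is within 10 mm of the height of the red marks, the bottle stands upright on the carriage, and all is at rest (all of step 2 and z of sash_edge in the frame of height_mark between -0.01 and 0.01 m and angle between bottle's own z axis and vertical below 0.15 rad and z of bottle in the frame of carriage between 0.004 and 0.014 m and horizontal distance between bottle and carriage below 0.07 m and linear speed of each of carriage, bottle below 0.01 m/s); the robot touches nothing.
It fails at once if the carriage is pushed with more than 60 N (rammed or forced while jammed) (contact force between the arm and carriage above 60 N).
It fails at once if the bottle tips over (angle between bottle's own z axis and vertical above 0.6 rad).
It fails at once if the tape roll, jar or bur stand is moved by more than 25 mm (distance of any of tape_roll, jar_small, bur_stand from where it was at the start of the episode above 0.025 m).
It also fails if it takes over 72 s, if anything falls off the work surface, if the arm or the gripper's body presses on something with over 40 N, if the wrist force passes 120 N, or if a joint passes its speed limit or range.

## Working session

There is one attempt and no reset: what is moved stays moved. The work goes in short steps, Python scripts to look and compute and a tool call to move; the robot and the scene stay as the last step left them, time stands still between calls to the robot, and variables do not carry over. Pictures are saved under pics/ and viewed, about 8 in all and at most 12, crops included, and the job is handed in when it is done.

Besides the shell and the picture viewer there is one more tool, called after "Request:" as name([rows], argument=value, ...), one row to a line, values as JSON. apply_moves: Moves the arm, as the interface text tells. Its arguments: {"type":"object","properties":{"deltas":{"type":"array","items":{"type":"array","items":{"type":"number"}}},"squeeze":{"type":"number"}},"required":["deltas"]}

```bash
ls; mkdir -p pics; python3 - <<'E'
from workcell import status, vision
import cv2
s=status.read_state(); print(s)
for n in("scene","top"):
    im=vision.read_camera(n); cv2.imwrite(f"pics/{n}0.png",im[:,:,::-1]); print(n,vision.get_calibration(n))
print(vision.get_calibration("wrist"))
E
```

```text
pics
{'time': 0.0, 'q': array([ 1.24406432e+00,  2.64743266e-01,  1.60538281e+00,  5.91423468e-07,
        1.27369473e+00, -3.69110565e-02]), 'joint_vel': array([-0.00015749, -0.00171463,  0.00033423,  0.00201877,  0.00079948,
        0.00038844]), 'joint_torque': array([ 2.13794388e-03, -5.15103507e+01, -3.67323446e+01, -6.08794176e-05,
        1.29722140e-02, -2.68772362e-05]), 'tool_pos': array([0.19267513, 0.64615149, 0.22996393]), 'tcp_rot': array([-0.45359979, -3.10826398,  0.00344167]), 'wrist_force': array([0.86339579, 0.35073818, 0.5012658 ]), 'torque': array([ 0.03542886, -0.06870113, -0.0016375 ]), 'width': 1.000792900862186}
scene {'fov_y': 55.8599750836356, 'cx': 311.13374616750747, 'cy': 200.72196064221163, 'k1': -0.02129992346364093, 'R': array([[-0.85552049, -0.5175871 ,  0.01372171],
       [-0.21461852,  0.33037642, -0.91912475],
       [ 0.47119379, -0.78927499, -0.39372757]]), 't': array([0.34309954, 0.33935584, 0.51360425])}
top {'fov_y': 44.89870690820404, 'cx': 330.11215326257417, 'cy': 199.12749495982027, 'k1': -0.13383504197727425, 'R': array([[ 0.00852656, -0.99986963,  0.01371181],
       [-0.996237  , -0.00967672, -0.08612895],
       [ 0.0862504 , -0.01292582, -0.99618964]]), 't': array([-0.25259895,  0.57435759,  1.08470887])}
{'fov_y': 69.41034262354341, 'cx': 315.68923013347614, 'cy': 198.7674813150288, 'k1': -0.01723641838769763, 'tool_from_camera': array([[-3.90736435e-04, -9.64864812e-01, -2.62746537e-01,
         6.48739682e-02],
       [ 9.99999858e-01, -4.72008743e-04,  2.46200188e-04,
         5.85147625e-04],
       [-3.61568561e-04, -2.62746404e-01,  9.64864859e-01,
        -1.43445504e-01],
       [ 0.00000000e+00,  0.00000000e+00,  0.00000000e+00,
         1.00000000e+00]])}
```

View pics/scene0.png

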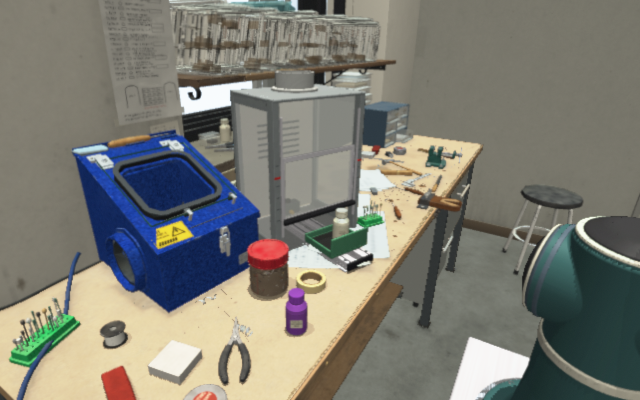

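View pics/top0.png

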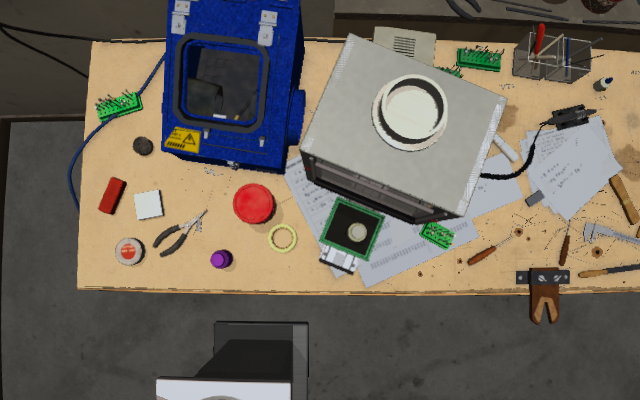

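The scene view shows the hood near (300,150), the carriage and bottle at (337,240), and the purple decoy at (297,312). In the top view the carriage is at (350,230), the hood front edge runs from (303,180) to (465,215), and the bur stand is at (437,235), the tape at (283,238) and the jar at (253,203). I'll zoom in for the measurement.

```bash
cat > h.py <<'E'
import numpy as np, cv2
from workcell import status, vision
from scipy.spatial.transform import Rotation as Ro
def K(c): 
    f=200/np.tan(np.radians(c["fov_y"])/2); return np.array([[f,0,c["cx"]],[0,f,c["cy"]],[0,0,1]])
def cam(n,s=None):
    c=vision.get_calibration(n)
    if n=="wrist":
        s=s or status.read_state(); T=np.eye(4); T[:3,:3]=Ro.from_rotvec(s["tcp_rot"]).as_matrix(); T[:3,3]=s["tool_pos"]
        M=np.linalg.inv(T@np.array(c["tool_from_camera"])); R,t=M[:3,:3],M[:3,3]
    else: R,t=np.array(c["R"]),np.array(c["t"])
    return K(c),np.array([c["k1"],0,0,0,0.]),R,t
def ray(C,uv):
    k,d,R,t=C; p=cv2.undistortPoints(np.float64(uv).reshape(-1,1,2),k,d)[:,0]
    return -R.T@t, np.c_[p,np.ones(len(p))]@R
def onz(C,uv,z):
    o,d=ray(C,uv); return o+d*((z-o[2])/d[:,2])[:,None]
def proj(C,X):
    k,d,R,t=C; return cv2.projectPoints(np.float64(X).reshape(-1,1,3),cv2.Rodrigues(R)[0],t,k,d)[0][:,0]
def tri(C1,u1,C2,u2):
    o1,d1=ray(C1,[u1]);o2,d2=ray(C2,[u2]);a,b=d1[0]/np.linalg.norm(d1),d2[0]/np.linalg.norm(d2)
    s=np.linalg.lstsq(np.c_[a,-b],o2-o1,rcond=None)[0]; p,q=o1+a*s[0],o2+b*s[1]; return (p+q)/2,np.linalg.norm(p-q)
E
python3 - <<'E'
from h import *
t=cv2.imread("pics/top0.png");s=cv2.imread("pics/scene0.png")
C=cam("top")
hsv=cv2.cvtColor(t,cv2.COLOR_BGR2HSV)
m=cv2.inRange(hsv,(45,90,30),(85,255,255)); m[:, :310]=0;m[:,392:]=0;m[:190]=0
pts=np.argwhere(m)[:,::-1]; r=cv2.minAreaRect(pts.astype(np.float32)); b=cv2.boxPoints(r); print(b)
for z in(.048,.077): print(z,onz(C,b,z).round(4).tolist())
cv2.imwrite("pics/t1.png",cv2.resize(t[165:285,295:455],None,fx=5,fy=5,interpolation=2))
cv2.imwrite("pics/s1.png",cv2.resize(s[80:280,225:400],None,fx=3,fy=3,interpolation=2))
E
```

```text
[[318.52957 240.571  ]
 [336.89938 195.95857]
 [386.03842 216.1923 ]
 [367.6686  260.80475]]
0.048 [[0.4815, -0.222, 0.048], [0.5821, -0.2623, 0.048], [0.5374, -0.3734, 0.048], [0.4372, -0.3322, 0.048]]
0.077 [[0.4815, -0.2223, 0.077], [0.5794, -0.2615, 0.077], [0.5359, -0.3696, 0.077], [0.4384, -0.3296, 0.077]]
```

View pics/t1.png

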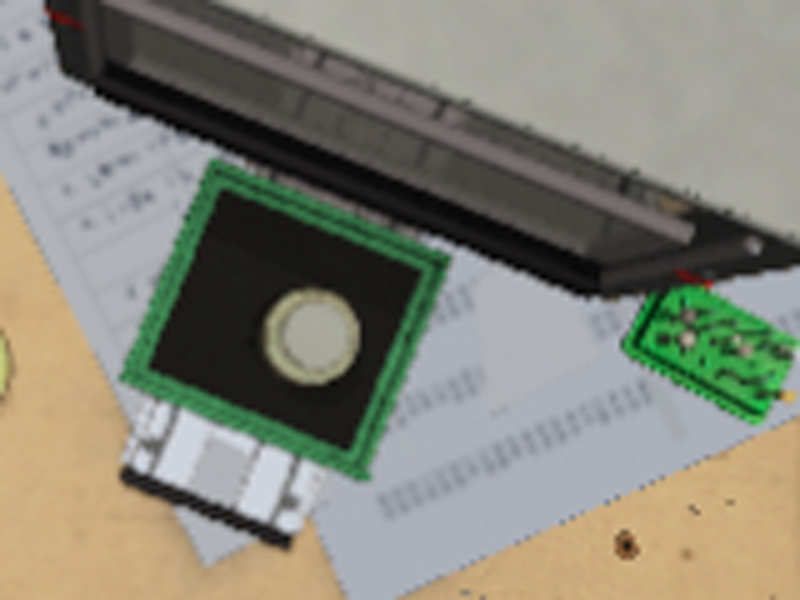

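View pics/s1.png

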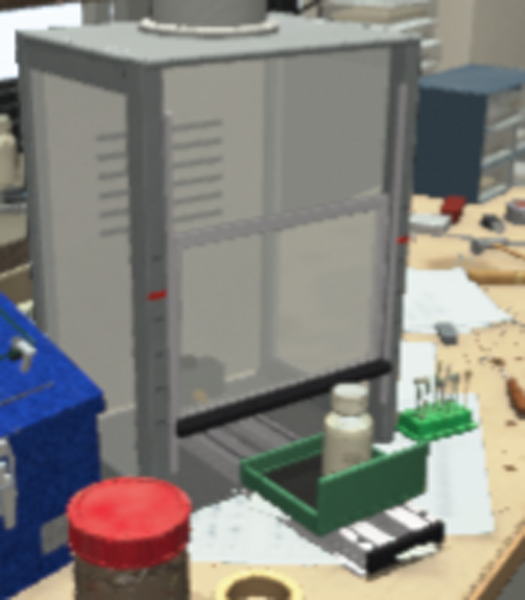

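The crops show the red marks at about (308,169) and (433,220) in top and (276,178) and (359,160) in scene. The black sash bar runs from (286,223) to (354,202) in scene. The bottle stands on the rear-right of the platform, and the rail front end is at (320–353,259–273) in top.

```bash
python3 - <<'E'
from h import *
t=cv2.imread("pics/top0.png");s=cv2.imread("pics/scene0.png")
T,S=cam("top"),cam("scene")
print("camtop",-T[2].T@T[3])
def red(im,x0,x1,y0,y1):
    h=cv2.cvtColor(im[y0:y1,x0:x1],cv2.COLOR_BGR2HSV); m=cv2.inRange(h,(0,130,60),(8,255,255))|cv2.inRange(h,(172,130,60),(180,255,255))
    p=np.argwhere(m)[:,::-1]+[x0,y0]; return p.mean(0),len(p)
tl,tr=red(t,298,318,160,175),red(t,422,442,212,226); sl,sr=red(s,270,284,172,184),red(s,352,366,155,165)
print(tl,tr,sl,sr)
L,eL=tri(T,tl[0],S,sl[0]);R,eR=tri(T,tr[0],S,sr[0]); print("marks",L,eL,R,eR,(L+R)/2,np.degrees(np.arctan2(-(L-R)[0],(L-R)[1])))
f=lambda x,y:(x/5+295,y/5+165); g=lambda x,y:(x/3+225,y/3+80)
print("bar R",tri(T,f(597,290),S,g(390,366)),"bar L",tri(T,f(90,85),S,g(180,428)))
print("cap",tri(T,f(318,333),S,g(351,391)))
print("cap at .118",onz(T,[f(318,333)],.118))
rf=onz(T,[f(128,470),f(293,537)],.025); print("railfront",rf, rf.mean(0),np.linalg.norm(rf[0]-rf[1]))
print("rail edges tri? L",tri(T,f(128,470),S,g(368,558)),tri(T,f(293,537),S,g(440,530)))
# push wall top corners
print("pw L",tri(T,f(122,380),S,g(320,522)),"pw R",tri(T,f(368,478),S,g(428,445)))
print("tape",onz(T,[(283,238)],.019),"bur",onz(T,[(437,235)],.03),"jar",onz(T,[(253,203)],.101))
print("hood corners at .39",onz(T,[(303,178),(462,215),(350,35),(506,97)],.39))
E
```

```text
camtop [ 0.48079351 -0.23298737  1.13350814]
(array([306.5, 167.9]), 10) (array([433.        , 220.16666667]), 12) (array([277., 178.]), 11) (array([358.8, 159.4]), 5)
marks [ 0.61962271 -0.19961758  0.2106423 ] 0.0022753743837691264 [ 0.52158715 -0.44357025  0.21039985] 0.0008882109936191173 [ 0.57060493 -0.32159391  0.21052108] -21.893370563763895
bar R (array([ 0.51984399, -0.43052759,  0.08918225]), np.float64(0.0024729985774494903)) bar L (array([ 0.60640497, -0.20991774,  0.09358594]), np.float64(0.002909339129409866))
cap (array([ 0.49980752, -0.30722989,  0.11590393]), np.float64(0.0025852181129548367))
cap at .118 [[ 0.50092691 -0.30650947  0.118     ]]
railfront [[ 0.43962629 -0.22686249  0.025     ]
 [ 0.40973639 -0.3023138   0.025     ]] [ 0.42468134 -0.26458814  0.025     ] 0.0811560564859011
rail edges tri? L (array([ 0.43857573, -0.22717315,  0.01695343]), np.float64(0.0016619674470558616)) (array([ 0.40860671, -0.3032205 ,  0.01294492]), np.float64(0.0007738130497260564))
pw L (array([ 0.48022533, -0.22400794,  0.03796399]), np.float64(0.0007625103641559647)) pw R (array([ 0.43753913, -0.33257431,  0.07149754]), np.float64(0.002310169224105268))
tape [[ 0.48661091 -0.13998392  0.019     ]] bur [[ 0.49599455 -0.49361277  0.03      ]] jar [[ 0.56025664 -0.08124448  0.101     ]]
hood corners at .39 [[ 0.57757627 -0.20039464  0.39      ]
 [ 0.52232209 -0.44851627  0.39      ]
 [ 0.81172914 -0.27250925  0.39      ]
 [ 0.71396913 -0.52613162  0.39      ]]
```

```bash
cat >> h.py <<'E'
O=np.array([.579,-.325,0]); yaw=np.radians(-21.9)
H=Ro.from_euler("z",yaw).as_matrix()   # hood axes in world
def hood(p): return H.T@(np.array(p)-O)
def ori(dip,hx=yaw,side=False):
    "tool z forward along heading hx, dip deg below horizontal; tool x forward/up, or (side) lateral left"
    a=np.radians(dip); z=np.array([np.cos(a),0,-np.sin(a)]); x=np.array([0,1.,0]) if side else np.array([np.sin(a),0,np.cos(a)])
    return Ro.from_euler("z",hx)*Ro.from_matrix(np.c_[x,np.cross(z,x),z])
def delta(p,R,p0=None,R0=None):
    s=status.read_state(); p0=s["tool_pos"] if p0 is None else p0; R0=Ro.from_rotvec(s["tcp_rot"]) if R0 is None else R0
    d=R0.inv().apply(np.array(p)-p0); r=(R0.inv()*R).as_rotvec(); print("d",d.round(4),"r",r.round(3),"rows",np.linalg.norm(d)/.0417,np.degrees(np.linalg.norm(r))/7.16)
E
python3 - <<'E'
from h import *
W1=[.42,.33,.26];R1=ori(80,np.radians(38)); delta(W1,R1)
W2=[.44,-.05,.28];R2=ori(60,np.radians(-7)); delta(W2,R2,W1,R1)
F=O+H@[.008,.1,.0386]; R3=ori(35); W3=F-.12*R3.as_matrix()[:,2]; print(F,W3); delta(W3,R3,W2,R2)
E
```

```text
d [-0.3082 -0.2381 -0.0295] r [-0.192  0.101  2.182] rows 9.367017362934197 17.546776796427718
d [-0.2114  0.3118 -0.0576] r [-0.27   0.331  0.742] rows 9.137917929619976 6.848110443490206
[ 0.62372147 -0.23520028  0.0386    ] [ 0.53251679 -0.19853623  0.10742917]
d [0.0089 0.1362 0.2044] r [-0.177  0.434  0.193] rows 5.893773129338519 4.0562288585825454
```

Request:
apply_moves([
  [-0.04,-0.03,0,-0.02,0.01,0.12,1],
  [-0.08,-0.06,0,-0.04,0.02,0.24,1],
  [-0.12,-0.09,0,-0.05,0.03,0.36,1],
  [-0.15,-0.12,0,-0.06,0.04,0.48,1],
  [-0.18,-0.14,-0.01,-0.07,0.04,0.6,1],
  [-0.21,-0.16,-0.01,-0.08,0.05,0.72,1],
  [-0.24,-0.18,-0.02,-0.09,0.05,0.84,1],
  [-0.26,-0.2,-0.02,-0.1,0.06,0.96,1],
], squeeze=40)

```text
time: 0.77
tool_pos: [0.3864, 0.3794, 0.2521]
tcp_rot: [-1.819, -2.504, -0.163]
wrist_force: [0.9, 0.1, -0.2]
width: 0.004
```

```bash
cat > w2.py <<'E'
from h import *
print(status.read_state()["q"].round(2))
delta([.44,-.05,.28],ori(60,np.radians(-7)))
E
python3 w2.py
```

```text
[ 0.69 -0.07  1.93  0.07  1.19  0.35]
d [-0.4201 -0.0786 -0.0735] r [-0.576  0.213  1.925] rows 10.399704288225834 16.171402930247847
```

Request:
apply_moves([
  [-0.04,-0.01,-0.005,-0.035,0.013,0.12,1],
  [-0.08,-0.015,-0.01,-0.07,0.026,0.235,1],
  [-0.12,-0.02,-0.02,-0.1,0.04,0.35,1],
  [-0.16,-0.03,-0.03,-0.14,0.05,0.465,1],
  [-0.2,-0.035,-0.035,-0.17,0.06,0.58,1],
  [-0.24,-0.04,-0.04,-0.21,0.075,0.69,1],
  [-0.28,-0.05,-0.045,-0.24,0.09,0.8,1],
  [-0.32,-0.06,-0.05,-0.28,0.1,0.92,1],
])

```text
time: 1.43
tool_pos: [0.4273, 0.0528, 0.2669]
tcp_rot: [-2.751, -1.408, -0.546]
wrist_force: [0.9, -0.6, -0.7]
width: 0.002
```

```bash
python3 w2.py
```

```text
[-0.09 -0.47  2.24  0.21  1.08  0.47]
d [-0.0699  0.0734 -0.0249] r [-0.297  0.109  1.008] rows 2.5036121709671044 8.457127900724789
```

Request:
apply_moves([
  [-0.01,0.01,-0.003,-0.037,0.013,0.12,1],
  [-0.02,0.02,-0.006,-0.074,0.027,0.24,1],
  [-0.03,0.03,-0.01,-0.11,0.04,0.37,1],
  [-0.04,0.04,-0.013,-0.147,0.054,0.5,1],
  [-0.05,0.05,-0.017,-0.184,0.067,0.62,1],
  [-0.06,0.06,-0.02,-0.22,0.08,0.74,1],
  [-0.065,0.067,-0.023,-0.26,0.095,0.86,1],
  [-0.07,0.073,-0.025,-0.29,0.107,0.98,1],
])

```text
time: 2.1
tool_pos: [0.44, -0.0488, 0.2797]
tcp_rot: [3.006, -0.099, 0.796]
wrist_force: [-0.3, 0.2, -0.9]
width: 0.0
```

```bash
cat > w3.py <<'E'
from h import *
import sys
back=float(sys.argv[1]) if len(sys.argv)>1 else .12
s=status.read_state(); print(s["q"].round(2),"hood",hood(s["tool_pos"]).round(4),"f",s["wrist_force"].round(1))
R3=ori(35); F=O+H@[.008,.1,.0386]; delta(F-back*R3.as_matrix()[:,2],R3)
E
python3 w3.py
```

```text
[-0.21 -0.6   2.33  0.08  0.9   1.39] hood [-0.2319  0.2044  0.2797] f [-0.3  0.2 -0.9]
d [0.0028 0.1407 0.2021] r [-0.203  0.436  0.242] rows 5.9050989661001285 4.306285744437619
```

Request:
apply_moves([
  [0,0.02,0.03,-0.03,0.06,0.035,1],
  [0,0.05,0.06,-0.06,0.12,0.07,1],
  [0,0.08,0.09,-0.09,0.19,0.1,1],
  [0,0.1,0.12,-0.12,0.25,0.14,1],
  [0.001,0.12,0.15,-0.15,0.32,0.17,1],
  [0.002,0.135,0.18,-0.18,0.38,0.21,1],
  [0.003,0.14,0.2,-0.203,0.436,0.242,1],
  [0.003,0.14,0.202,-0.203,0.436,0.242,1],
])

```text
time: 2.77
tool_pos: [0.5251, -0.1424, 0.172]
tcp_rot: [2.772, -0.323, 1.288]
wrist_force: [-0.5, 1.3, 0.1]
width: 0.002
```

```bash
python3 w3.py 0; python3 - <<'E'
from h import *
s=vision.read_camera("scene");w=vision.read_camera("wrist")
a=cv2.resize(s[60:300,200:420],None,fx=1.8,fy=1.8,interpolation=2); b=cv2.resize(w,(400,250)); 
im=np.zeros((432,800,3),np.uint8); im[:,:396]=a;im[:250,400:]=b
cv2.imwrite("pics/p3.png",im[:,:,::-1])
E
```

```text
[-0.42 -0.35  2.56  1.11  0.19  0.36] hood [-0.1181  0.1494  0.172 ] f [-0.5  1.3  0.1]
d [-0.0249  0.0726  0.1739] r [-0.145  0.095  0.078] rows 4.559231892216109 1.5198317059067004
```

View pics/p3.png

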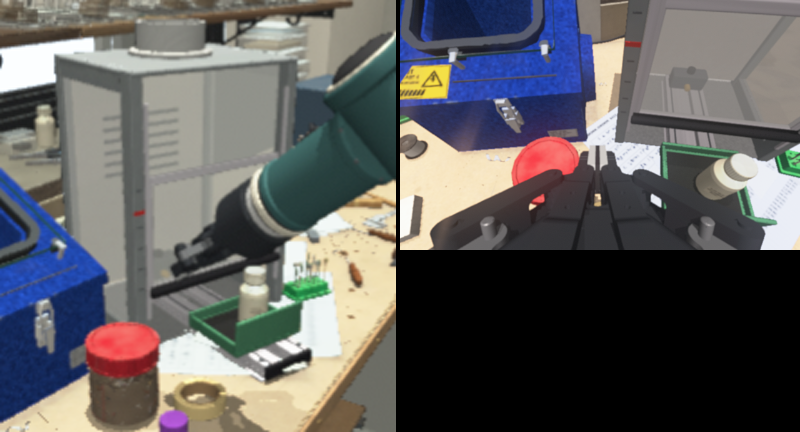

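The picture shows the gripper beside the bar, clear of everything, but q3 is at its limit because the tool is too flat. I'll fit a quick planar kinematic model and choose a steeper dip.

```bash
cat > ik.py <<'E'
from h import *
from scipy.optimize import least_squares
# zyx arm: J1 z, J2 y, J3 y, J4 roll along forearm, J5 y, J6 roll
D=[([1.24406,.264743,1.60538,0,1.273695,-.0369],[.19268,.64615,.22996]),([.69,-.07,1.93,.07,1.19,.35],[.3864,.3794,.2521]),([-.09,-.47,2.24,.21,1.08,.47],[.4273,.0528,.2669]),([-.21,-.6,2.33,.08,.9,1.39],[.44,-.0488,.2797]),([-.42,-.35,2.56,1.11,.19,.36],[.5251,-.1424,.172])]
def fk(L,q):
    a,b,c,h,off,e=L; E=lambda ax,x:Ro.from_euler(ax,x)
    R1=E("z",q[0]);R2=R1*E("y",q[1]);R3=R2*E("y",q[2]);R5=R3*E("z",q[3])*E("y",q[4])
    return np.array([0,0,h])+R1.apply([off,0,0])+R2.apply([0,0,a])+R3.apply([e,0,b])+R5.apply([0,0,c]), R5*E("z",q[5])
def fit():
    res=lambda L:np.r_[np.concatenate([(fk(L,q)[0]-p)*w for (q,p),w in zip(D,[3,1,1,1,1])]),.02*(np.array(L)-[.4,.4,.25,.3,0,0])]
    return least_squares(res,[.4,.4,.25,.3,0,0])
lo=np.array([-2.63,-.94,.31,-1.31,0,-2.55]);hi=np.array([2.63,2.18,2.57,4.45,2.66,2.55])
E
cat > t.py <<'E'
from ik import *
f=fit();L=f.x;print(L.round(3),np.abs(f.fun).max())
p,R=fk(L,D[0][0]);Rm=Ro.from_rotvec([-0.45359979,-3.10826398,0.00344167]);C=R.inv()*Rm;print("tool off",C.as_rotvec())
def ik(p,R,q0):
    r=lambda q:np.r_[(fk(L,q)[0]-p)*5,((fk(L,q)[1]*C).inv()*R).as_rotvec()]
    s=least_squares(r,np.clip(q0,lo+.01,hi-.01),bounds=(lo,hi));return s.x,np.abs(s.fun).max()
for dip in(45,50,55,60):
  for side in(0,1):
    for nm,hp in(("lo",[-.012,.1,.037]),("up",[-.012,.1,.18]),("push0",[-.16,0,.055]),("pushE",[.035,0,.055])):
        b=min((ik(O+H@hp,ori(dip,side=bool(side)),np.array([-.4,-.2,2.2,q4,q5,q6])) for q4 in(0,1.) for q5 in (.5,) for q6 in(0,1.5)),key=lambda t:t[1])
        print(dip,side,nm,b[0].round(2),round(b[1],3))
E
python3 t.py
```

```text
[ 0.574  0.646  0.441  0.356 -0.076  0.054] 0.07173464956431178
tool off [1.66412766e-06 2.70198275e-06 1.57078112e+00]
45 0 lo [-0.34  0.18  2.38  3.29  0.21 -1.68] 0.0
45 0 up [-0.34 -0.12  2.35 -0.22  0.14  1.82] 0.0
45 0 push0 [-0.84 -0.07  2.57  1.68  0.33 -0.46] 0.042
45 0 pushE [-0.6   0.22  2.28  2.27  0.2  -0.86] 0.0
45 1 lo [-0.36  0.15  2.32 -0.86  0.    0.87] 0.109
45 1 up [-0.34 -0.12  2.35 -0.22  0.14  0.25] 0.0
45 1 push0 [-0.84 -0.07  2.57  1.68  0.33 -2.03] 0.042
45 1 pushE [-0.6   0.22  2.28  2.27  0.2  -2.43] 0.0
50 0 lo [-0.34  0.16  2.33  3.61  0.06 -2.01] 0.0
50 0 up [-0.34 -0.11  2.28 -0.09  0.28  1.69] 0.0
50 0 push0 [-0.76 -0.11  2.56  1.47  0.24 -0.19] 0.0
50 0 pushE [-0.59  0.2   2.23  1.41  0.13  0.  ] 0.0
50 1 lo [-0.36  0.15  2.32  1.68  0.   -1.66] 0.027
50 1 up [-0.34 -0.11  2.28 -0.09  0.28  0.12] 0.0
50 1 push0 [-0.76 -0.11  2.56  1.47  0.24 -1.77] 0.0
50 1 pushE [-0.59  0.2   2.23  1.41  0.13 -1.57] 0.0
55 0 lo [-0.35  0.16  2.28 -0.21  0.1   1.81] 0.0
55 0 up [-0.35 -0.09  2.22 -0.05  0.41  1.65] 0.0
55 0 push0 [-0.72 -0.11  2.51  0.87  0.25  0.44] 0.0
55 0 pushE [-0.57  0.2   2.17  0.59  0.2   0.83] 0.0
55 1 lo [-0.35  0.16  2.28 -0.21  0.1   0.24] 0.0
55 1 up [-0.35 -0.09  2.22 -0.05  0.41  0.08] 0.0
55 1 push0 [-0.72 -0.11  2.51  0.87  0.25 -1.13] 0.0
55 1 pushE [-0.57  0.2   2.17  0.59  0.2  -0.74] 0.0
60 0 lo [-0.35  0.16  2.21 -0.07  0.24  1.67] 0.0
60 0 up [-0.35 -0.06  2.15 -0.03  0.53  1.63] 0.0
60 0 push0 [-0.68 -0.1   2.45  0.48  0.33  0.86] 0.0
60 0 pushE [-0.56  0.21  2.11  0.29  0.32  1.14] 0.0
60 1 lo [-0.35  0.16  2.21 -0.07  0.24  0.1 ] 0.0
60 1 up [-0.35 -0.06  2.15 -0.03  0.53  0.06] 0.0
60 1 push0 [-0.68 -0.1   2.45  0.48  0.33 -0.72] 0.0
60 1 pushE [-0.56  0.21  2.11  0.29  0.32 -0.43] 0.0
```

```bash
cat > t2.py <<'E'
from ik import *
import ik
from itertools import product
RV=[[-0.45359979,-3.10826398,0.00344167],[-1.819,-2.504,-.163],[-2.751,-1.408,-.546],[3.006,-.099,.796],[2.772,-.323,1.288]]
for s4,s6 in product((1,-1),(1,-1)):
    DD=[(np.array(q)*[1,1,1,s4,1,s6],p) for q,p in D]
    C=[(fk(np.zeros(6),q)[1].inv()*Ro.from_rotvec(v)) for (q,_),v in zip(DD,RV)]
    ik.D[:]=ik.D; 
    res=lambda L:np.concatenate([(fk(L,q)[0]-p) for q,p in DD]+[.002*(np.array(L)-[.4,.4,.25,.3,0,0])])
    f=least_squares(res,[.4,.4,.25,.3,0,0])
    print(s4,s6,[np.round((C[0].inv()*c).magnitude(),2) for c in C],f.x.round(3),np.abs(f.fun).max().round(4))
E
python3 t2.py
```

```text
1 1 [np.float64(0.0), np.float64(0.0), np.float64(0.01), np.float64(0.01), np.float64(0.01)] [ 0.6    0.674  0.467  0.379 -0.096  0.075] 0.0262
1 -1 [np.float64(0.0), np.float64(0.78), np.float64(1.01), np.float64(2.86), np.float64(0.79)] [ 0.6    0.674  0.467  0.379 -0.096  0.075] 0.0262
-1 1 [np.float64(0.0), np.float64(0.14), np.float64(0.42), np.float64(0.16), np.float64(2.22)] [ 0.089 -0.054 -0.228 -0.403  0.555 -0.364] 0.0531
-1 -1 [np.float64(0.0), np.float64(0.84), np.float64(1.26), np.float64(2.96), np.float64(3.0)] [ 0.089 -0.054 -0.228 -0.403  0.555 -0.364] 0.0531
```

```bash
python3 - <<'E'
s=open('ik.py').read()
s=s.replace("a,b,c,h,off,e=L","a,b,c,h,off,e,dy,w=L").replace("[off,0,0]","[off,dy,0]").replace("[0,0,c]","[w,0,c]")
s=s.replace("[.4,.4,.25,.3,0,0]","[.4,.4,.25,.3,0,0,.02,0]").replace(".02*(np","1e-3*(np")
open('ik.py','w').write(s)
E
sed -i '1i import sys' t.py; python3 t.py | grep -v "^[45][05] 1 lo"
```

```text
[ 0.516  0.555  0.353  0.251  0.01   0.003  0.025 -0.   ] 0.0029099382309251895
tool off [1.66412766e-06 2.70198275e-06 1.57078112e+00]
45 0 lo [-0.41  0.18  2.4   3.06  0.23 -1.51] 0.0
45 0 up [-0.41 -0.11  2.32  0.13  0.14  1.43] 0.0
45 0 push0 [-0.81 -0.11  2.57  1.43  0.31 -0.2 ] 0.093
45 0 pushE [-0.63  0.23  2.28  2.24  0.22 -0.86] 0.0
45 1 up [-0.41 -0.11  2.32  0.13  0.14 -0.14] 0.0
45 1 push0 [-0.81 -0.11  2.57  1.43  0.31 -1.77] 0.093
45 1 pushE [-0.63  0.23  2.28  2.24  0.22 -2.43] 0.0
50 0 lo [-0.41  0.17  2.35  2.93  0.08 -1.38] 0.0
50 0 up [-0.41 -0.09  2.26  0.06  0.28  1.5 ] 0.0
50 0 push0 [-0.77 -0.12  2.57  1.27  0.26 -0.01] 0.039
50 0 pushE [-0.62  0.22  2.23  1.53  0.15 -0.14] 0.0
50 1 up [-0.41 -0.09  2.26  0.06  0.28 -0.07] 0.0
50 1 push0 [-0.77 -0.12  2.57  1.27  0.26 -1.58] 0.039
50 1 pushE [-0.62  0.22  2.23  1.53  0.15 -1.71] 0.0
55 0 lo [-0.41  0.17  2.29  0.19  0.07  1.36] 0.0
55 0 up [-0.41 -0.07  2.2   0.03  0.4   1.52] 0.0
55 0 push0 [-0.74 -0.13  2.55  0.97  0.25  0.31] 0.0
55 0 pushE [-0.6   0.22  2.18  0.72  0.19  0.67] 0.0
55 1 up [-0.41 -0.07  2.2   0.03  0.4  -0.05] 0.0
55 1 push0 [-0.74 -0.13  2.55  0.97  0.25 -1.26] 0.0
55 1 pushE [-0.6   0.22  2.18  0.72  0.19 -0.9 ] 0.0
60 0 lo [-0.4   0.18  2.23  0.05  0.2   1.5 ] 0.0
60 0 up [-0.4  -0.04  2.13  0.02  0.52  1.53] 0.0
60 0 push0 [-0.72 -0.12  2.49  0.57  0.31  0.73] 0.0
60 0 pushE [-0.59  0.24  2.12  0.37  0.3   1.03] 0.0
60 1 lo [-0.4   0.18  2.23  0.05  0.2  -0.07] 0.0
60 1 up [-0.4  -0.04  2.13  0.02  0.52 -0.04] 0.0
60 1 push0 [-0.72 -0.12  2.49  0.57  0.31 -0.84] 0.0
60 1 pushE [-0.59  0.24  2.12  0.37  0.3  -0.54] 0.0
```

```bash
cat > w3.py <<'E'
from h import *
import sys
dip,side,u,v,z=[float(x) for x in sys.argv[1:6]]
s=status.read_state(); print(s["q"].round(3),"hood",hood(s["tool_pos"]).round(4),"f",(H.T@s["wrist_force"]).round(1),s["time"])
delta(O+H@[u,v,z],ori(dip,side=bool(side)))
if len(sys.argv)>6:
    n,o=sys.argv[6:8]
    im=vision.read_camera(n); cv2.imwrite(o,im[:,:,::-1])
E
python3 w3.py 60 0 -.069 .1 .129
```

```text
[-0.417 -0.354  2.555  1.101  0.188  0.37 ] hood [-0.1182  0.1497  0.1721] f [ 0.2 -0.1  0.4] 2.8667
d [-0.0054  0.0581  0.0578] r [-0.126 -0.34   0.107] rows 1.969669109614139 3.021826559932499
```

Request:
apply_moves([
  [-0.002,0,0,-0.04,-0.11,0.035,1],
  [-0.003,0.005,0.005,-0.08,-0.22,0.07,1],
  [-0.004,0.02,0.02,-0.126,-0.34,0.107,1],
  [-0.005,0.035,0.035,-0.126,-0.34,0.107,1],
  [-0.005,0.05,0.05,-0.126,-0.34,0.107,1],
  [-0.005,0.058,0.058,-0.126,-0.34,0.107,1],
  [-0.005,0.058,0.058,-0.126,-0.34,0.107,1],
])

```text
time: 3.45
tool_pos: [0.5556, -0.2103, 0.1323]
tcp_rot: [2.881, -0.559, 0.774]
wrist_force: [0.2, 0.4, 0.7]
width: -0.002
```

```bash
python3 w3.py 60 0 -.0188 .1 .0423 top pics/top1.png; python3 - <<'E'
import cv2
a=cv2.imread("pics/top1.png")[140:290,270:470]; cv2.imwrite("pics/t2.png",cv2.resize(a,None,fx=4,fy=4,interpolation=2))
E
```

```text
[-0.406 -0.082  2.271  0.011  0.427  1.539] hood [-0.0645  0.0977  0.1323] f [0.  0.4 0.7] 3.45
d [-0.0057 -0.003   0.1008] r [ 0.008 -0.003  0.001] rows 2.422183796610637 0.06497297663514003
```

View pics/t2.png

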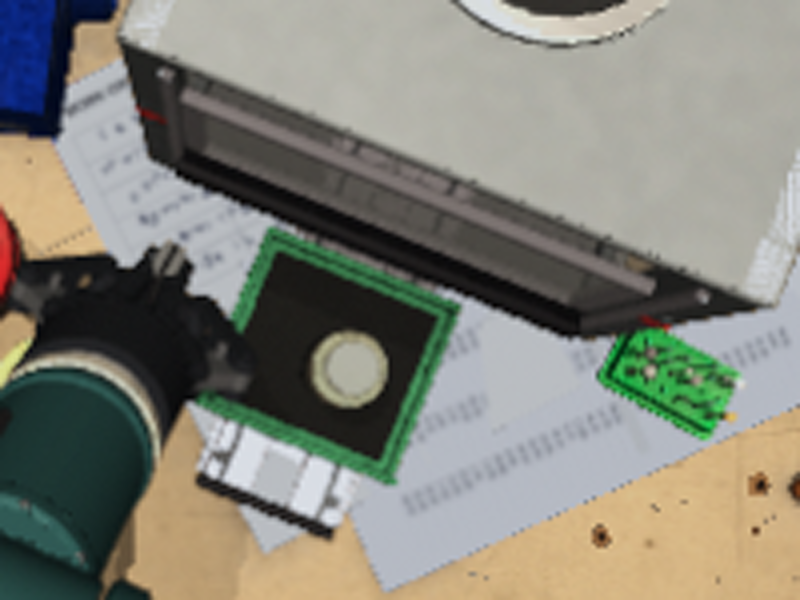

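The crop shows the fingertips at (172,250), just in front of the bar's left end at about (185,175). The right linkage is above the carriage rim and the left one is beside the jar lid. I'll insert along the tool axis.

Request:
apply_moves([
  [-0.002,-0.001,0.02,0.003,0,0,1],
  [-0.004,-0.002,0.04,0.008,0,0,1],
  [-0.006,-0.003,0.06,0.008,0,0,1],
  [-0.006,-0.003,0.075,0.008,0,0,1],
  [-0.006,-0.003,0.09,0.008,0,0,1],
  [-0.006,-0.003,0.1,0.008,0,0,1],
  [-0.006,-0.003,0.1,0.008,0,0,1],
])

```text
time: 4.08
tool_pos: [0.595, -0.2206, 0.0392]
tcp_rot: [2.896, -0.554, 0.775]
wrist_force: [-0.8, 1.1, 0.3]
width: 0.002
```

```bash
python3 w3.py 60 0 -.0188 .1 .0423 scene pics/s2.png; python3 - <<'E'
import cv2
a=cv2.imread("pics/s2.png")[130:280,220:420]; cv2.imwrite("pics/s3.png",cv2.resize(a,None,fx=4,fy=4,interpolation=2))
E
```

```text
[-0.404  0.153  2.245  0.077  0.223  1.475] hood [-0.0241  0.1028  0.0392] f [-1.1  0.7  0.3] 4.0833
d [ 0.0061  0.0028 -0.0001] r [-0.006  0.001  0.002] rows 0.1618235390945787 0.05379056470300602
```

View pics/s3.png

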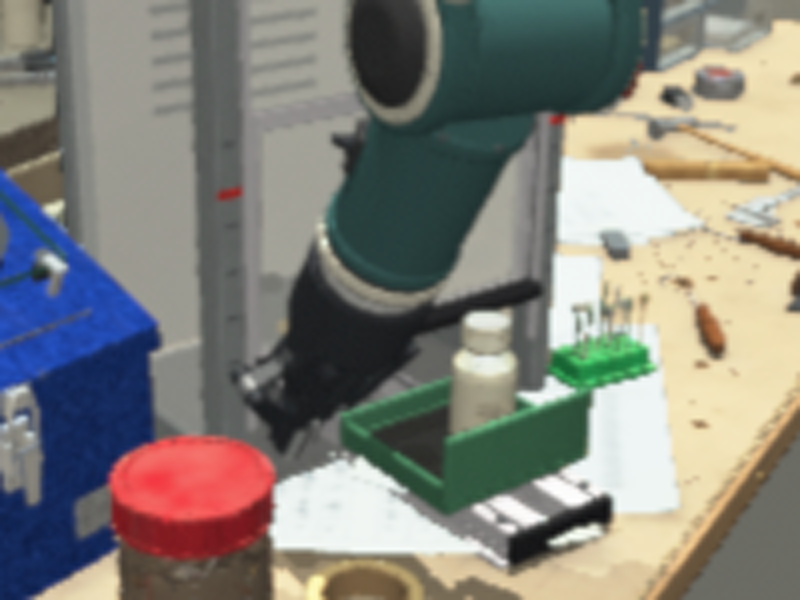

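The scene crop shows the fingers at (285,440), under and behind the left end of the bar, with no contact. Now I lift.

Request:
apply_moves([
  [0.006,0.003,0,0,0,0,1],
  [0.009,0.003,-0.0052,0,0,0,1],
  [0.0115,0.003,-0.0095,0,0,0,1],
  [0.014,0.003,-0.0139,0,0,0,1],
  [0.0165,0.003,-0.0182,0,0,0,1],
  [0.0185,0.003,-0.0217,0,0,0,1],
  [0.021,0.003,-0.026,0,0,0,1],
  [0.021,0.003,-0.026,0,0,0,1],
])

```text
time: 4.8
tool_pos: [0.5973, -0.2246, 0.0729]
tcp_rot: [2.898, -0.555, 0.773]
wrist_force: [-10.1, 4.1, 1.0]
width: -0.002
```

```bash
python3 w3.py 60 0 -.0188 .1 .1743
```

```text
[-0.41   0.1    2.22   0.07   0.302  1.478] hood [-0.0205  0.1     0.0729] f [-10.9   0.    1. ] 4.8
d [ 0.0519 -0.0005 -0.0871] r [-0.007  0.003  0.002] rows 2.4318307666493393 0.06427684327880243
```

```bash
python3 - <<'E'
from h import *
a=cv2.imread("pics/s2.png"); n=vision.read_camera("scene")[:,:,::-1]; cv2.imwrite("pics/s4.png",n)
for im in(a,n):
    for c in (340,346,351):
        col=im[170:225,c].max(1); d=np.where(col<60)[0]+170; print(c,d.tolist())
print(status.read_state()["wrist_force"],status.read_state()["torque"])
S=cam("scene")
for h in(0,.02,.135): print(h,proj(S,[O+H@[-.014,y,.082+h] for y in(-.118,-.09,.118)]).round(1).tolist())
cv2.imwrite("pics/s5.png",cv2.resize(n[130:280,220:420],None,fx=4,fy=4,interpolation=2))
E
```

```text
340 [170, 171, 172, 173, 174, 175, 176, 177, 178, 179, 204, 205, 206]
346 [202, 203, 204, 205]
351 [200, 201, 202, 203, 204]
340 [201, 202, 203, 204, 205]
346 [200, 201, 202, 203]
351 [198, 199, 200, 201, 202]
[-10.06024503   4.35724639   1.47740325] [0.52500047 1.45835755 0.03869812]
0 [[353.5, 204.3], [346.1, 206.6], [283.4, 226.4]]
0.02 [[353.9, 197.8], [346.5, 200.0], [283.2, 219.1]]
0.135 [[356.4, 158.3], [348.7, 160.0], [282.5, 174.8]]
```

View pics/s5.png

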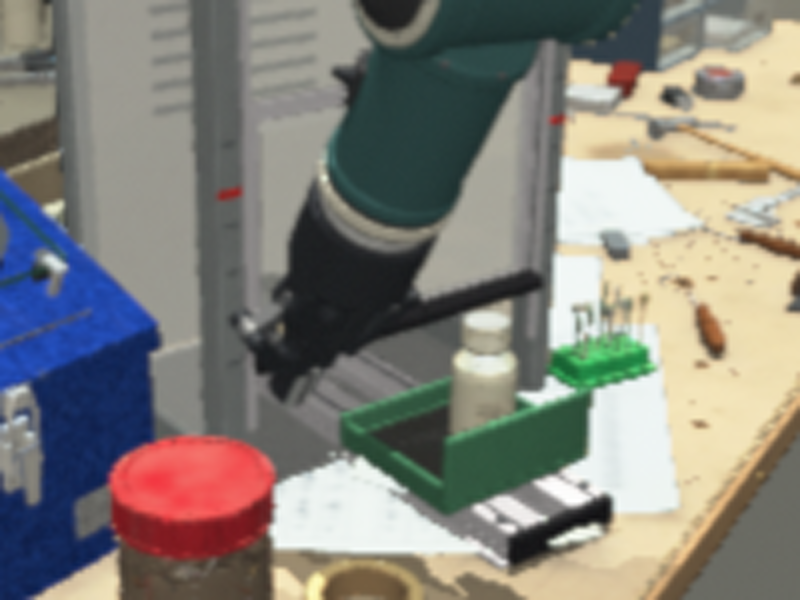

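The crop shows the bar up by only about 6 mm, with the fingertips at (285,390) and contact near the tip. I'll back off, insert 14 mm deeper, then lift further.

Request:
apply_moves([
  [-0.006,0,0,0,0,0,1],
  [-0.006,0,0.014,0,0,0,1],
  [-0.001,0,0.0053,0,0,0,1],
  [0.003,0,-0.0016,0,0,0,1],
  [0.007,0,-0.0085,0,0,0,1],
  [0.011,0,-0.0154,0,0,0,1],
  [0.015,0,-0.0224,0,0,0,1],
  [0.019,0,-0.0293,0,0,0,1],
])

```text
time: 5.52
tool_pos: [0.5998, -0.2258, 0.109]
tcp_rot: [2.896, -0.555, 0.776]
wrist_force: [-4.4, 2.8, -6.4]
width: 0.004
```

```bash
cat > sash.py <<'E'
from h import *
def sash():
    n=vision.read_camera("scene"); S=cam("scene"); cols=range(344,353,2); out=[]
    for c in cols:
        col=n[140:225,c].max(1).astype(int); d=np.where(col<60)[0]+140
        if len(d) and len(d)<9 and np.ptp(d)<9: out.append((c,d.mean()))
    if not out: return None
    from scipy.optimize import brentq
    # bar axis line at height .082+h ; v free
    hs=[]
    for c,r in out:
        o,dr=ray(S,[(c,r)]); o=H.T@(o-O); dr=H.T@dr[0]; p=o+dr*((-.014-o[0])/dr[0]); hs.append(p[2]-.082)
    return np.round(hs,4)
print("sash",sash())
s=status.read_state(); print(s["q"].round(3),"hood",hood(s["tool_pos"]).round(4),"f",(H.T@s["wrist_force"]).round(1),s["time"])
E
python3 sash.py
```

```text
sash [0.0568 0.0566 0.055  0.0548 0.0546]
[-0.41   0.045  2.193  0.056  0.381  1.492] hood [-0.0175  0.0999  0.1105] f [-13.2   0.4   0. ] 5.5667
```

The sash is at 0.0555, and it evidently started around 0.009. Lifting works, with about 6 N vertical force while moving, so I'll continue.

Request:
apply_moves([
  [0.004,0,-0.0069,0,0,0,1],
  [0.008,0,-0.0139,0,0,0,1],
  [0.012,0,-0.0208,0,0,0,1],
  [0.016,0,-0.0277,0,0,0,1],
  [0.02,0,-0.0346,0,0,0,1],
  [0.024,0,-0.0416,0,0,0,1],
  [0.028,0,-0.0485,0,0,0,1],
  [0.031,0,-0.0537,0,0,0,1],
])

```text
time: 6.23
tool_pos: [0.5994, -0.2257, 0.171]
tcp_rot: [2.897, -0.555, 0.776]
wrist_force: [-5.4, 4.8, -7.1]
width: -0.004
```

```bash
python3 sash.py
```

```text
sash [0.1172 0.1172 0.1173 0.1174 0.116 ]
[-0.411 -0.039  2.145  0.044  0.514  1.506] hood [-0.0179  0.0998  0.1721] f [-12.    2.1  -0.8] 6.2833
```

Request:
apply_moves([
  [0.003,0,-0.0052,0,0,0,1],
  [0.006,0,-0.0104,0,0,0,1],
  [0.009,0,-0.0156,0,0,0,1],
  [0.009,0,-0.0156,0,0,0,1],
  [0.009,0,-0.0156,0,0,0,1],
])

```text
time: 6.7
tool_pos: [0.5995, -0.2258, 0.1898]
tcp_rot: [2.897, -0.555, 0.777]
wrist_force: [-11.4, 7.1, 0.2]
width: -0.001
```

```bash
python3 sash.py; python3 - <<'E'
from h import *
n=vision.read_camera("scene")[:,:,::-1]; cv2.imwrite("pics/s6.png",cv2.resize(n[100:250,230:400],None,fx=4,fy=4,interpolation=2))
for c in range(340,366,2): print(c,[int(x) for x in n[150:172,c].max(1)])
E
```

```text
sash [0.1366 0.1368 0.1355 0.1343 0.1358]
[-0.411 -0.059  2.129  0.041  0.55   1.509] hood [-0.018   0.0997  0.1897] f [-13.5   1.9  -0.9] 6.75
340 [165, 166, 169, 170, 170, 169, 166, 156, 134, 79, 43, 37, 31, 27, 67, 159, 184, 186, 186, 181, 178, 174]
342 [166, 167, 169, 170, 169, 167, 163, 150, 100, 55, 40, 34, 26, 37, 101, 168, 186, 187, 185, 180, 177, 174]
344 [167, 167, 170, 169, 168, 167, 159, 140, 85, 42, 38, 31, 27, 62, 156, 185, 188, 188, 184, 177, 174, 172]
346 [167, 169, 170, 170, 169, 164, 151, 106, 58, 38, 33, 29, 37, 97, 166, 185, 189, 188, 185, 177, 173, 172]
348 [168, 170, 170, 170, 168, 161, 150, 94, 48, 38, 32, 26, 52, 137, 175, 185, 186, 186, 183, 176, 172, 171]
350 [153, 152, 150, 149, 150, 145, 117, 69, 42, 35, 30, 27, 58, 111, 127, 133, 122, 116, 117, 114, 105, 103]
352 [140, 139, 138, 137, 136, 131, 91, 52, 39, 34, 27, 30, 64, 80, 84, 84, 84, 84, 84, 83, 84, 85]
354 [115, 118, 124, 124, 122, 110, 71, 45, 37, 31, 29, 51, 86, 99, 102, 102, 103, 106, 107, 107, 107, 110]
356 [125, 126, 127, 128, 128, 123, 81, 46, 35, 28, 36, 83, 115, 126, 124, 124, 123, 124, 121, 120, 121, 121]
358 [102, 102, 103, 100, 97, 96, 87, 73, 69, 87, 97, 96, 95, 96, 97, 95, 85, 88, 93, 95, 94, 95]
360 [96, 99, 103, 104, 101, 99, 99, 98, 113, 135, 139, 127, 129, 131, 134, 148, 152, 151, 151, 171, 189, 194]
362 [197, 192, 213, 217, 160, 137, 141, 162, 178, 190, 207, 228, 233, 232, 231, 231, 233, 234, 233, 228, 242, 245]
364 [237, 226, 224, 223, 185, 151, 142, 156, 210, 230, 234, 237, 237, 236, 235, 235, 234, 234, 234, 232, 239, 245]
```

View pics/s6.png

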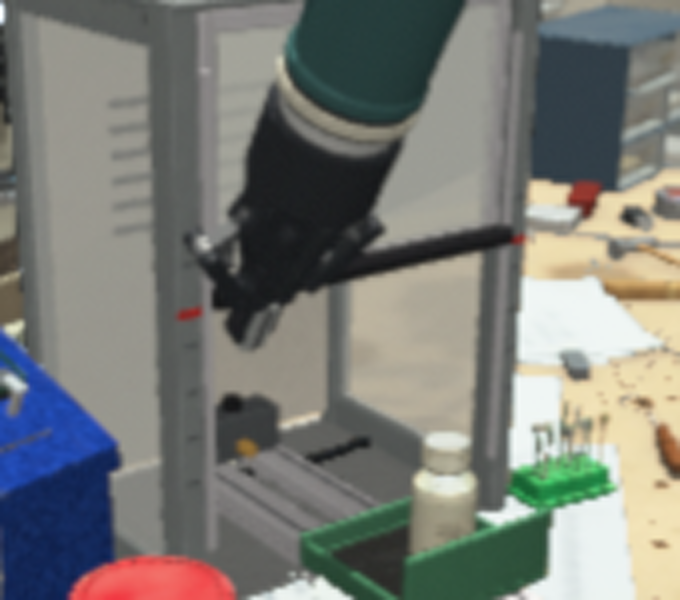

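The crop shows the bar's lower edge level with the red marks, with its right end at (515,238). The end stop block and brass pin are at (248,440) inside the hood. Next I retreat and work out the pushing pose.

Request:
apply_moves([
  [-0.012,0,0,0,0,0,1],
  [-0.025,0,-0.002,0,0,0,1],
  [-0.05,0,-0.02,0,0,0,1],
  [-0.075,0,-0.035,0,0,0,1],
  [-0.1,0,-0.055,0,0,0,1],
  [-0.125,0.02,-0.07,0,0,0,1],
  [-0.13,0.045,-0.072,0,0,0,1],
  [-0.13,0.07,-0.072,0,0,0,1],
])

```text
time: 7.47
tool_pos: [0.4381, -0.2383, 0.191]
tcp_rot: [2.887, -0.549, 0.794]
wrist_force: [0.8, 0.3, -0.8]
width: -0.001
```

```bash
python3 sash.py; python3 w3.py 58 1 -.165 0 .17; python3 - <<'E'
from h import *
S=cam("scene");o,d=ray(S,[(230+248/4,100+447/4)]);o=H.T@(o-O);d=H.T@d[0];p=o-d*o[1]/d[1];print("pin on v=0",p)
from ik import *
E
sed -i 's/^for dip.*/for dip in(50,54,58):/; s/for side in(0,1)/for side in(1,)/; s/for nm,hp in.*/for nm,hp in(("p0",[-.165,0,.05]),("p1",[-.1,0,.05]),("p2",[-.04,0,.05]),("pE",[.022,0,.05])):/' t.py; python3 t.py
```

```text
sash [0.1366 0.1354]
[-0.652 -0.382  2.381  0.234  0.633  1.145] hood [-0.1615  0.0236  0.192 ] f [ 2.  -0.7  1.1] 7.5167
[-0.652 -0.382  2.381  0.234  0.633  1.145] hood [-0.1615  0.0236  0.192 ] f [ 2.  -0.7  1.1] 7.5167
d [-0.0143  0.0236  0.017 ] r [-0.016  0.015 -1.567] rows 0.7777746176214202 12.54142726093569
pin on v=0 [0.12175749 0.         0.03897721]
[ 0.516  0.555  0.353  0.251  0.01   0.003  0.025 -0.   ] 0.0029099382309251895
tool off [1.66412766e-06 2.70198275e-06 1.57078112e+00]
50 1 p0 [-0.78 -0.12  2.57  1.25  0.27 -1.56] 0.051
50 1 p1 [-0.71  0.    2.5   1.72  0.21 -1.97] 0.0
50 1 p2 [-0.66  0.11  2.38  1.73  0.18 -1.95] 0.0
50 1 pE [-0.62  0.21  2.26  1.64  0.15 -1.82] 0.0
54 1 p0 [-0.76 -0.13  2.57  1.1   0.24 -1.4 ] 0.005
54 1 p1 [-0.69  0.    2.45  1.16  0.2  -1.4 ] 0.0
54 1 p2 [-0.65  0.11  2.34  1.08  0.17 -1.29] 0.0
54 1 pE [-0.61  0.21  2.22  0.93  0.17 -1.11] 0.0
58 1 p0 [-0.73 -0.12  2.53  0.74  0.27 -1.02] 0.0
58 1 p1 [-0.67  0.01  2.41  0.7   0.24 -0.93] 0.0
58 1 p2 [-0.63  0.12  2.29  0.62  0.23 -0.82] 0.0
58 1 pE [-0.6   0.22  2.17  0.51  0.24 -0.69] 0.0
```

Request:
apply_moves([
  [-0.002,0.003,0.002,-0.002,0.002,-0.12,1],
  [-0.004,0.006,0.004,-0.004,0.004,-0.24,1],
  [-0.006,0.009,0.006,-0.006,0.006,-0.36,1],
  [-0.008,0.012,0.008,-0.008,0.008,-0.48,1],
  [-0.01,0.015,0.01,-0.01,0.01,-0.6,1],
  [-0.012,0.018,0.012,-0.012,0.012,-0.72,1],
  [-0.013,0.021,0.014,-0.014,0.014,-0.84,1],
  [-0.014,0.024,0.017,-0.016,0.015,-0.96,1],
])

```text
time: 8.18
tool_pos: [0.4275, -0.2608, 0.169]
tcp_rot: [2.612, 0.787, 0.603]
wrist_force: [-0.5, -0.3, 0.1]
width: 0.004
```

```bash
python3 w3.py 58 1 -.165 0 .17
```

```text
[-0.715 -0.358  2.417  0.316  0.574  0.048] hood [-0.1646  0.0031  0.169 ] f [-0.4 -0.4  0.1] 8.1833
d [-0.0024  0.0019 -0.0011] r [-0.002  0.005 -0.602] rows 0.07837002874616718 4.81683458380912
```

Request:
apply_moves([
  [-0.002,0.001,0,0,0,-0.12,1],
  [-0.002,0.001,0,0,0,-0.24,1],
  [-0.002,0.002,-0.001,0,0.002,-0.36,1],
  [-0.002,0.002,-0.001,0,0.004,-0.48,1],
  [-0.002,0.002,-0.001,0,0.005,-0.6,1],
  [-0.002,0.002,-0.001,0,0.005,-0.602,1],
])

```text
time: 8.68
tool_pos: [0.4262, -0.2631, 0.1698]
tcp_rot: [2.198, 1.481, 0.425]
wrist_force: [1.1, 0.3, 0.8]
width: -0.0
```

```bash
python3 w3.py 58 1 -.165 0 .048
```

```text
[-0.729 -0.357  2.415  0.334  0.581 -0.577] hood [-0.1649  0.0005  0.1698] f [0.9 0.7 0.8] 8.6833
d [-0.0008 -0.0644  0.1034] r [-0.003 -0.001 -0.003] rows 2.9212667392744014 0.033441077162053766
```

Request:
apply_moves([
  [0,-0.012,0.019,0,0,0,1],
  [0,-0.024,0.038,0,0,0,1],
  [0,-0.036,0.057,0,0,0,1],
  [0,-0.048,0.076,0,0,0,1],
  [0,-0.058,0.092,0,0,0,1],
  [0,-0.064,0.103,0,0,0,1],
  [0,-0.064,0.103,0,0,0,1],
])

```text
time: 9.27
tool_pos: [0.4231, -0.2596, 0.043]
tcp_rot: [2.212, 1.479, 0.425]
wrist_force: [0.2, 1.0, -1.1]
width: 0.003
```

```bash
python3 w3.py 58 1 -.137 0 .048 top pics/top2.png; python3 - <<'E'
import cv2
a=cv2.imread("pics/top2.png")[140:290,270:470]; cv2.imwrite("pics/t3.png",cv2.resize(a,None,fx=4,fy=4,interpolation=2))
E
```

```text
[-0.727 -0.118  2.523  0.699  0.282 -0.966] hood [-0.1691  0.0026  0.043 ] f [-0.2  1.  -1.1] 9.2667
d [-0.0023  0.03    0.0124] r [-0.012 -0.004 -0.011] rows 0.7806829232794503 0.13386589501324458
```

View pics/t3.png

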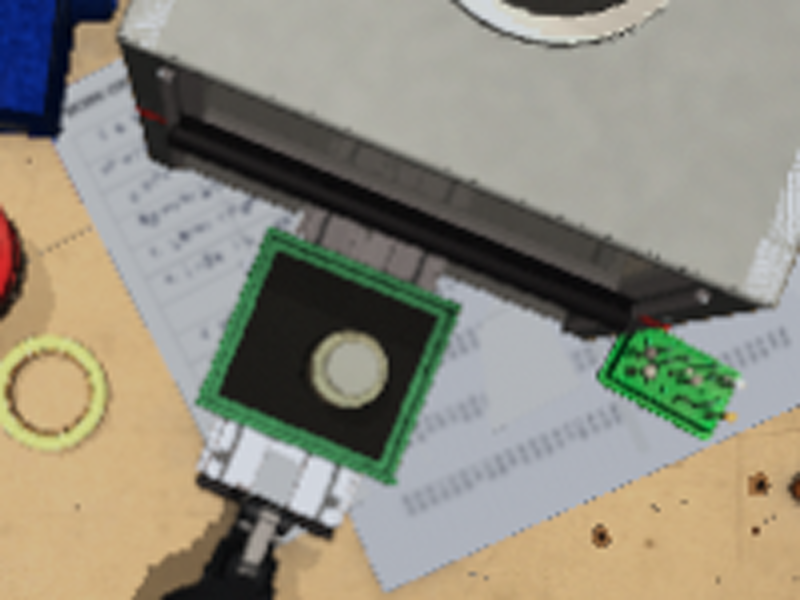

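The top crop shows the fingertips at (267,520), centred on the rail front at (265,508). The carriage hasn't moved, and the bar looks level with the marks. I'll approach the push wall gently.

Request:
apply_moves([
  [-0.001,0.008,0.002,-0.01,0,-0.01,1],
  [-0.002,0.016,0.005,-0.01,0,-0.01,1],
  [-0.002,0.022,0.008,-0.01,0,-0.01,1],
  [-0.002,0.025,0.01,-0.01,0,-0.01,1],
  [-0.002,0.027,0.011,-0.01,0,-0.01,1],
  [-0.002,0.029,0.012,-0.01,0,-0.01,1],
  [-0.002,0.031,0.0135,-0.01,0,-0.01,1],
  [-0.002,0.033,0.015,-0.01,0,-0.01,1],
])

```text
time: 9.98
tool_pos: [0.4552, -0.2741, 0.0476]
tcp_rot: [2.193, 1.489, 0.428]
wrist_force: [-6.4, 2.0, 5.0]
width: 0.0
```

```bash
cat > c.py <<'E'
from h import *
import sys
s=status.read_state(); print(s["q"].round(2),"hood",hood(s["tool_pos"]).round(4),"f",(H.T@s["wrist_force"]).round(1),"m",(H.T@s["torque"]).round(2),s["time"])
t=vision.read_camera("top")[:,:,::-1].copy()
m=cv2.inRange(cv2.cvtColor(t,cv2.COLOR_BGR2HSV),(45,90,30),(85,255,255)); m[:,:310]=0;m[:,392 if len(sys.argv)<4 else 410:]=0;m[:170]=0
n,lab,st,_=cv2.connectedComponentsWithStats(m); m=lab==(1+st[1:,4].argmax())
b=cv2.boxPoints(cv2.minAreaRect(np.argwhere(m)[:,::-1].astype(np.float32))); P=(onz(cam("top"),b,.06)-O)@H
print("carriage u,v",P[:,:2].round(4).tolist())
if len(sys.argv)>2: delta(O+H@[float(sys.argv[1]),0,.048],ori(float(sys.argv[2]),side=True))
E
python3 c.py -.1 56
```

```text
[-0.7  -0.06  2.46  0.7   0.27 -0.96] hood [-0.1339  0.0011  0.0476] f [-6.7 -0.5  5. ] m [-0.02  0.69  0.01] 9.9833
carriage u,v [[-0.1271, 0.0595], [-0.0196, 0.0591], [-0.0201, -0.0588], [-0.1276, -0.0575]]
d [-0.0012  0.0287  0.0174] r [-0.038 -0.005  0.003] rows 0.8062803860188501 0.30621045830822724
```

Request:
apply_moves([
  [0,0.0025,0.0015,-0.005,0,0,1],
  [0,0.006,0.0037,-0.01,0,0,1],
  [-0.001,0.01,0.006,-0.015,0,0,1],
  [-0.001,0.0145,0.009,-0.02,0,0,1],
  [-0.001,0.019,0.0117,-0.025,0,0,1],
  [-0.001,0.0235,0.0145,-0.03,0,0,1],
  [-0.001,0.028,0.0173,-0.035,0,0,1],
  [-0.001,0.032,0.0198,-0.038,0,0,1],
])

```text
time: 10.7
tool_pos: [0.4895, -0.2887, 0.0472]
tcp_rot: [2.165, 1.469, 0.453]
wrist_force: [-6.0, 2.4, 4.3]
width: -0.004
```

```bash
python3 c.py -.06 55
```

```text
[-0.68  0.01  2.41  0.87  0.22 -1.11] hood [-0.0966  0.0003  0.0472] f [-6.5 -0.   4.3] m [ 0.    0.7  -0.03] 10.7
carriage u,v [[-0.0902, 0.0592], [-0.0017, 0.0585], [-0.0028, -0.061], [-0.0913, -0.0594]]
d [-0.0003  0.03    0.0196] r [-0.017 -0.005  0.002] rows 0.8584655426820725 0.14460597905282085
```

Request:
apply_moves([
  [0,0.0037,0.0025,-0.002,0,0,1],
  [0,0.0083,0.0055,-0.004,0,0,1],
  [0,0.0125,0.0083,-0.006,0,0,1],
  [0,0.0165,0.011,-0.008,0,0,1],
  [0,0.0205,0.0137,-0.01,0,0,1],
  [0,0.0245,0.0163,-0.012,0,0,1],
  [0,0.0285,0.019,-0.014,0,0,1],
  [0,0.0325,0.0215,-0.016,0,0,1],
])

```text
time: 11.42
tool_pos: [0.5269, -0.304, 0.0484]
tcp_rot: [2.151, 1.46, 0.463]
wrist_force: [-2.3, 0.9, -2.4]
width: -0.004
```

```bash
python3 c.py -.02 54
```

```text
[-0.66  0.08  2.35  0.93  0.2  -1.14] hood [-0.0562  0.0001  0.0484] f [-2.5 -0.  -2.4] m [ 0.02  0.86 -0.03] 11.4167
carriage u,v [[-0.0506, 0.0587], [-0.0017, 0.0583], [-0.0028, -0.0606], [-0.0516, -0.0597]]
d [0.     0.0282 0.021 ] r [-0.016 -0.004  0.003] rows 0.8434809272589273 0.1375170106416416
```

Request:
apply_moves([
  [0,0.0035,0.0025,-0.002,0,0,1],
  [0,0.0075,0.0055,-0.004,0,0,1],
  [0,0.0115,0.0085,-0.006,0,0,1],
  [0,0.0155,0.0115,-0.008,0,0,1],
  [0,0.0195,0.0143,-0.01,0,0,1],
  [0,0.0235,0.0172,-0.012,0,0,1],
  [0,0.0265,0.0195,-0.014,0,0,1],
  [0,0.0295,0.0215,-0.016,0,0,1],
])

```text
time: 12.13
tool_pos: [0.5613, -0.3179, 0.0488]
tcp_rot: [2.137, 1.45, 0.473]
wrist_force: [-4.8, 2.3, 2.8]
width: 0.002
```

```bash
python3 c.py 0 53; python3 sash.py; python3 - <<'E'
from h import *
n=vision.read_camera("scene")[:,:,::-1]; cv2.imwrite("pics/s7.png",cv2.resize(n[100:250,230:400],None,fx=4,fy=4,interpolation=2))
E
```

```text
[-0.64  0.14  2.28  0.98  0.18 -1.18] hood [-0.0191 -0.0001  0.0488] f [-5.3  0.4  2.8] m [-0.02  0.7   0.03] 12.1333
carriage u,v [[-0.0149, 0.0583], [-0.0017, 0.0582], [-0.0027, -0.059], [-0.016, -0.0588]]
d [0.0001 0.0144 0.0116] r [-0.017 -0.004  0.003] rows 0.44473902224471656 0.14100658485079626
sash None
[-0.636  0.143  2.283  0.982  0.183 -1.184] hood [-0.0187 -0.0002  0.0489] f [ 0.3 -0.2 -0.6] 12.2333
```

View pics/s7.png

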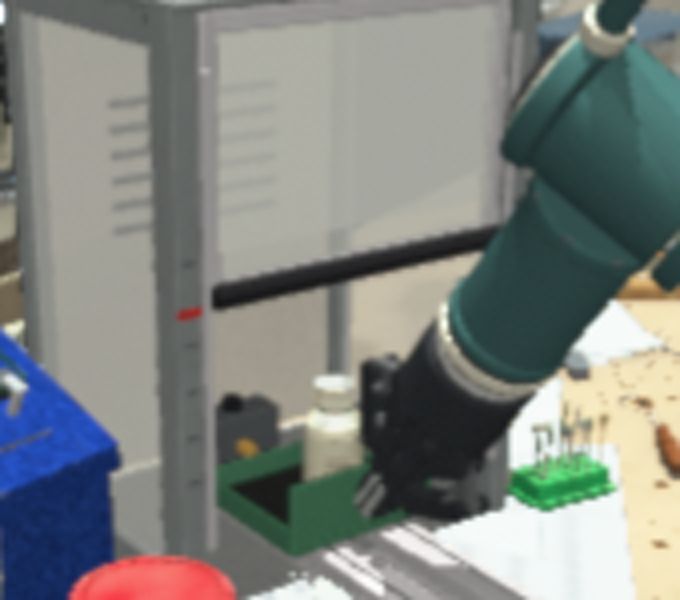

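The crop shows the carriage with the bottle upright passing under the sash. The bar's left end is at (215,297), as predicted for 0.135, and the block and pin at (245,440) are ahead of the front rim. I'll continue slowly.

Request:
apply_moves([
  [0,0.0025,0.0019,-0.001,0,0,1],
  [0,0.0049,0.0036,-0.002,0,0,1],
  [0,0.0073,0.0053,-0.004,0,0,1],
  [0,0.0097,0.007,-0.006,0,0,1],
  [0,0.0121,0.0088,-0.008,0,0,1],
  [0,0.0145,0.0105,-0.01,0,0,1],
  [0,0.0165,0.012,-0.012,0,0,1],
  [0,0.0181,0.0132,-0.014,0,0,1],
])

```text
time: 12.95
tool_pos: [0.5815, -0.3259, 0.0485]
tcp_rot: [2.126, 1.443, 0.482]
wrist_force: [-6.1, 2.7, 4.5]
width: 0.0
```

```bash
python3 c.py .01 53
```

```text
[-0.63  0.18  2.25  1.04  0.17 -1.24] hood [0.0027 0.0001 0.0485] f [-6.7  0.2  4.5] m [-0.01  0.63  0.04] 12.95
carriage u,v [[-0.2392, -0.0052], [-0.2288, -0.0276], [-0.2965, -0.0593], [-0.3069, -0.0369]]
d [-0.0001  0.0054  0.0046] r [-0.004 -0.004  0.003] rows 0.1698810044514444 0.05019116841618957
```

Request:
apply_moves([
  [0,0.001,0.0008,0,0,0,1],
  [0,0.0018,0.0014,0,0,0,1],
  [0,0.0026,0.002,0,0,0,1],
  [0,0.0034,0.0026,0,0,0,1],
  [0,0.0042,0.0032,0,0,0,1],
  [0,0.0049,0.0037,0,0,0,1],
])

```text
time: 13.5
tool_pos: [0.587, -0.3281, 0.0484]
tcp_rot: [2.127, 1.443, 0.482]
wrist_force: [-6.5, 3.4, 4.8]
width: -0.002
```

```bash
cat > f.py <<'E'
from h import *
s=status.read_state(); print(s["q"].round(2),"hood",hood(s["tool_pos"]).round(4),"f",(H.T@s["wrist_force"]).round(1),"m",(H.T@s["torque"]).round(2),s["time"])
E
python3 f.py
```

```text
[-0.62  0.19  2.24  1.03  0.17 -1.22] hood [0.0086 0.0002 0.0484] f [-7.3  0.7  4.8] m [-0.01  0.69  0.04] 13.5
```

Request:
apply_moves([
  [0,0.001,0.0008,0,0,0,1],
  [0,0.0018,0.0014,0,0,0,1],
  [0,0.0026,0.002,0,0,0,1],
  [0,0.0034,0.0026,0,0,0,1],
  [0,0.0042,0.0032,0,0,0,1],
  [0,0.0049,0.0037,0,0,0,1],
])

```text
time: 14.0
tool_pos: [0.5927, -0.3303, 0.0484]
tcp_rot: [2.126, 1.443, 0.482]
wrist_force: [-7.3, 3.5, 6.1]
width: -0.0
```

```bash
python3 f.py
```

```text
[-0.62  0.2   2.22  1.01  0.17 -1.2 ] hood [0.0147 0.0002 0.0484] f [-8.1  0.6  6.1] m [ 0.02  0.74 -0.05] 14.0
```

Request:
apply_moves([
  [0,0.001,0.0008,0,0,0,1],
  [0,0.0018,0.0014,0,0,0,1],
  [0,0.0026,0.002,0,0,0,1],
  [0,0.0034,0.0026,0,0,0,1],
  [0,0.0038,0.0029,0,0,0,1],
])

```text
time: 14.42
tool_pos: [0.5957, -0.3314, 0.0482]
tcp_rot: [2.127, 1.444, 0.482]
wrist_force: [-28.0, 10.0, 23.3]
width: 0.002
```

```bash
python3 f.py
```

```text
[-0.62  0.2   2.22  1.    0.17 -1.18] hood [0.0179 0.0003 0.0482] f [-29.7  -1.1  23.3] m [-0.18  1.6  -0.08] 14.4167
```

Firm stop, with the force jumping to 30 N at about carriage x = 0.085. I'll back off and check.

Request:
apply_moves([
  [0,-0.002,-0.0015,0,0,0,1],
  [0,-0.005,-0.0037,0,0,0,1],
  [0,-0.012,-0.009,0,0,0,1],
  [0,-0.028,-0.021,0,0,0,1],
  [0,-0.05,-0.037,0,0,0,1],
  [0,-0.075,-0.055,0,0,0,1],
  [0,-0.1,-0.073,0,0,0,1],
  [0,-0.125,-0.092,0,0,0,1],
])

```text
time: 15.08
tool_pos: [0.4524, -0.2747, 0.0471]
tcp_rot: [2.126, 1.443, 0.482]
wrist_force: [-0.5, -0.5, 0.2]
width: 0.001
```

```bash
python3 f.py; python3 sash.py; python3 - <<'E'
from h import *
n=vision.read_camera("scene")[:,:,::-1]; cv2.imwrite("pics/s8.png",cv2.resize(n[100:250,230:400],None,fx=4,fy=4,interpolation=2))
E
```

```text
[-0.73 -0.07  2.52  1.21  0.22 -1.49] hood [-0.1362 -0.0006  0.0471] f [-0.3 -0.7  0.2] m [-0.02  0.24  0.  ] 15.0833
sash [0.1366 0.1354 0.1355 0.1357]
[-0.733 -0.074  2.529  1.208  0.226 -1.488] hood [-0.1429  0.0012  0.0438] f [-2.1  2.1 -2.9] 15.1333
```

View pics/s8.png

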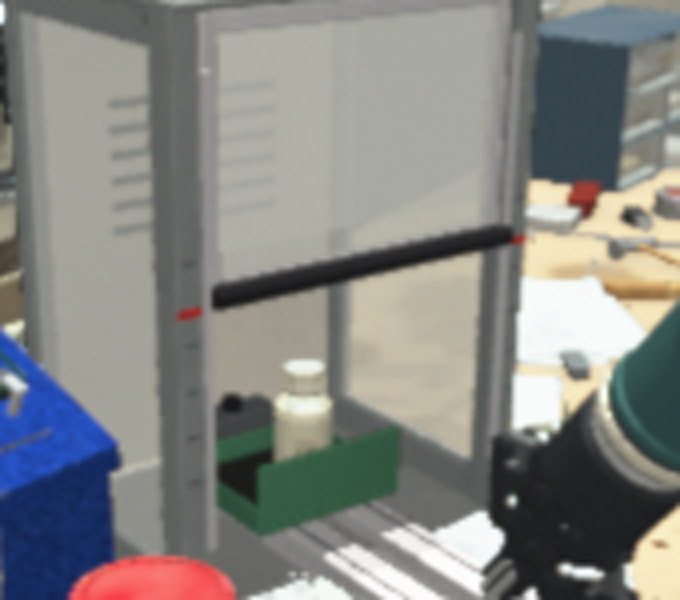

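The picture shows the carriage against the block, the bottle upright, the bar at the red marks and the gripper well clear. One short settle, then a numeric check and hand in.

Request:
apply_moves([
  [0,0,0,0,0,0,1],
  [0,0,0,0,0,0,1],
  [0,0,0,0,0,0,1],
  [0,0,0,0,0,0,1],
  [0,0,0,0,0,0,1],
  [0,0,0,0,0,0,1],
])

```text
time: 15.68
tool_pos: [0.4536, -0.2751, 0.047]
tcp_rot: [2.126, 1.444, 0.482]
wrist_force: [-0.1, 0.4, -0.7]
width: 0.001
```

```bash
python3 f.py; python3 sash.py; python3 - <<'E'
from h import *
S=cam("scene"); p=onz(S,[(230+398/4,100+428/4),(230+258/4,100+493/4)],.077); print("push wall top corners",((p-O)@H).round(4))
n=vision.read_camera("scene")[:,:,::-1]; o=cv2.imread("pics/s8.png")
d=cv2.absdiff(cv2.resize(n[100:250,230:400],None,fx=4,fy=4,interpolation=2),o)[350:540,210:410]; print("change carriage area",d.mean())
from workcell import job; print(job.finish_job())
E
```

```text
[-0.73 -0.07  2.52  1.21  0.22 -1.49] hood [-0.1349 -0.0004  0.047 ] f [-0.2  0.3 -0.7] m [-0.05  0.26  0.02] 15.6833
sash [0.1366 0.1354 0.1355 0.1357]
[-0.73  -0.065  2.516  1.209  0.224 -1.486] hood [-0.1352 -0.0004  0.0469] f [ 1.   0.2 -0.6] 15.7333
push wall top corners [[ 0.0194 -0.0578  0.077 ]
 [-0.0075  0.08    0.077 ]]
change carriage area 0.4636842105263158
the job is handed in; nothing more can be done
None
```

I raised the sash to the red marks with the shut fingers under the bar beside the bottle. I then pushed the carriage along its centre line with the tool leaning back until it stopped firm, backed off, and handed the job in at 15.7 s. No verdict was reported.

**Last checks that agreed:**
- **Sash:** camera height 0.1355 ± 0.001 m against a target of 0.135 m. It read the same before and after the push.
- **Carriage:** the push force rose from 8 to about 30 N sideways (about 38 N in all) at a carriage position of about x = +0.085 m by the fingertip pose. That is inside the 70–90 mm home range.
- **Final picture:** the carriage is against the block and the bottle is upright. Nothing moved in the carriage area between the last two pictures.
- **Arm:** it stands clear, with wrist force about 1 N or less.

**Checks that disagreed or were not made:**
- **Push-wall corners:** a rough reading from the picture gave x = 19 mm on the right and −7 mm on the left. Fingertip contact gave 31 mm. The left value also lies at y = 80 mm, off the 120 mm wide wall, so I took both for misread pixels and relied on the firm stop.
- **Pin:** how far it is pressed in was not measured directly. I inferred it from the firm stop.
- **Bystanders:** their positions were not measured again at the end. The later pictures showed no change, and the arm never came into contact with them.

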